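# Press a sample vial into the empty spring clips of a clip rail

## Robot

A 6-joint arm with a two-finger parallel gripper is mounted at the origin on a cart in front of the work surface, level with it; the furniture and walls round the work are solid. World frame = base frame: x ahead of the robot, y to its left, z up, the work surface at z = 0. Lengths are in m, angles in rad, forces in N, time in s.
With the tool pointing down it reaches from about 0.35 to 0.85 m from the base axis. Payload 8.1 kg.
Tool frame: the origin (TCP) lies at the very end of the fingers, on their centre line; the grasp point (between the pads) lies 19 mm behind it; z points along the fingers, y is the direction in which the jaws open and shut (so a half turn about z gives the same grasp; the last joint's range is limited). The gripper opens to 93 mm and grips with 3 to 60 N. Pads are 15 mm wide; open, the fingers measure 128 mm over their backs; the gripper's body (75 mm by 188 mm) begins 65 mm behind the grasp point.
Start: joints at [1.072, 0.13, 1.488, -0, 1.523, -0.085], TCP at [0.241, 0.549, 0.219] pointing down, gripper open.
Joint ranges: [-2.96, 2.96], [-0.89, 2.26], [0.02, 2.5], [-1.34, 4.48], [0, 2.73], [-2.66, 2.66]. Speed limits (rad/s): [2.39, 2.39, 2.79, 3.14, 3.14, 3.14].

## Interface

Orientations are given as a rotation vector (axis times angle).
In Python, from plant import * gives the robot as it stands.
- The arm moves only by the tool apply_moves, never from a script. Its argument "commands" is one flat list of numbers, 7 for each row, row after row: the shift along the world's x, y, z in cm, then the turn, a rotation vector about the world's x, y, z in rad, then the finger opening in cm, from 0 to 9.3. A call has 1 to 8 rows; each row shifts and turns the pose as measured when the row begins; what a row does not reach is not made up. A row lasts 1/8 s, in which the tool goes at most 62.5 mm and 10.7 degrees, less where a joint would pass 70% of its speed; a pose out of reach is approached as far as the arm can. A call with a gripper value outside its range is refused whole. The fingers move at their own pace and stop on an object; "squeeze" is the grip in N (left out, the last holds). Time passes only in rows, so rows that do not move let the fingers close. It gives the time, the measured TCP pose, the force and the opening at its end, in the units of the state.
- read_state(): the state, without advancing time (a new reading comes with each control period).
- read_camera(name): name is "side" or "top" or "wrist"; returns (picture, depth): 400x640x3 uint8, blue, green, red; 400x640 float32, m along the optical axis (not along the pixel's ray), 0 where there is no reading.
- camera_model(name): a dict with "intrinsics" (3x3 intrinsics, pixels), "R" (3x3) and "t" (3): a world point X has camera coordinates R X + t. Camera axes: x right, y down, z forward; pixel columns grow to the right and rows downward; lengths in m; the calibration is good to about 2 mm. A picture is of the moment at which its call begins: read the wrist's pose just before it. camera_model takes no time and is no camera call; for the wrist camera it gives the pose at the moment of the call.
- close_job(): hands the job in, once; it reports no verdict.
Trained networks look in the newest picture that a camera, given by its name, has taken for a name from the list of things; names that differ only in an ending like _2 or _b are one class to them, and where a whole thing is asked for, a point or a joint stands for the part that bears it (a point fixed in the world has none). Each returns a list of dicts, best first, with "conf" (0 to 1); they miss things now and then, are a little off and sometimes report something else, mostly with a low value. They report only what shows in the picture. A call takes as long as a camera call.
- find_in(query, camera): "point" ([x, y, z] in m, in the coordinates of the camera as it stood for that picture, good to about 4 mm: the middle of the surface that is visible of it).
- cut_out(query, camera): "mask" (400x640 bool, what is visible of it).
- spot_point(query, camera): "point" ([x, y, z] in m, in the coordinates of the camera as it stood for that picture, good to about 4 mm: a listed point, or the origin of a listed thing).
The state is a dict: "t": time; "q": joint angles; "dq": joint speeds; "joint_torque": joint torques, N m; "tool_pos": TCP position; "orientation": TCP orientation; "force": force on the tool from outside, world axes, zero at the start; "wrist_torque": the same for the moment, N m; "opening": finger opening in m.
Only numpy, scipy, OpenCV 4.12 (cv2) and the standard library are available. Lean on these libraries where they do the work, as an engineer would, in place of code of your own. Each camera call takes 0.05 s, during which the arm holds its last target. There are 200 camera calls.

## Task

One sample vial lies loose on the worktop, and two like it are already clipped in the low metal rail, which has a third, empty pair of spring clips. Pick the loose vial up, lay it across the empty pair and press it down sideways until it snaps fully home in both clips, level and centred lengthwise like its neighbours (either way round); then let go. Do not unseat the two vials already in the rail.

Things in the scene. Friction and masses are not known exactly. Their poses are not given: they have to be found in the camera images.
- loose_vial_mid (a point): the loose vial: closed round tube, 14 mm diameter, 78 mm long, blue cap, about 22 g, lying on the worktop (axis 7 mm up), within 25 degrees of world x at the start. Not the longer marker pen, the syringe or the vials standing in a rack. Point: middle of the vial on its axis, 39 mm from each end; z runs along the vial to the cap
- clips_free_seat (a point): the empty clip pair. Point: where a seated vial's middle lies, 33 mm above the worktop; x: line of a seated vial, y: along the rail, z: up. Clips 25 mm either side along x, each 7 mm wide; fingers fit between (38 mm). Mouth 29 mm wide at 50 mm height, throat 10 mm at 39 mm. A vial laid in rests 12 mm too high; 5 to 8 N down at its middle, gripped or by shut fingertips, snaps it in
- seated_vial_a_mid (a point): middle of a vial of the same kind (14 x 78 mm) seated in another clip pair; z runs along it to its cap. Stays put. The fixed aluminium rail (78 x 236 mm, ridges 22 mm high, 6 mm high between them) carries three clip pairs 75 mm apart along its length; which one is empty varies
- seated_vial_b_mid (a point): middle of the other vial already seated in the rail, same kind (14 x 78 mm); z runs along it to its cap. Stays put

How it is judged:
At the end, for the whole second after the job is handed in: The loose vial is snapped home in both empty clips: its middle within 4 mm in height, 5 mm along the rail and 12 mm lengthwise of the seat point, its axis within 0.15 rad of the clips' line, at rest; the other two vials are still in their own clips (z of loose_vial_mid in the frame of clips_free_seat between -0.004 and 0.004 m and x of loose_vial_mid in the frame of clips_free_seat between -0.012 and 0.012 m and y of loose_vial_mid in the frame of clips_free_seat between -0.005 and 0.005 m and angle between the z axis of loose_vial_mid and the x axis of clips_free_seat, either way round below 0.15 rad and linear speed of loose_vial below 0.02 m/s and distance between each of seated_vial_a_mid, seated_vial_b_mid and clips_free_seat above 0.06 m); the robot touches nothing.
It fails at once if vial a, already seated, is shifted more than 10 mm (distance of seated_vial_a_mid from where it was at the start of the episode above 0.01 m).
It fails at once if vial b, already seated, is shifted more than 10 mm (distance of seated_vial_b_mid from where it was at the start of the episode above 0.01 m).
It also fails if it takes over 43 s, if anything falls off the work surface, if the arm or the gripper's body presses on something with over 40 N, if the wrist force passes 120 N, or if a joint passes its speed limit or range.

## Working session

There is one attempt and no reset: what is moved stays moved. The work goes in short steps, Python scripts to look and compute and a tool call to move; the robot and the scene stay as the last step left them, time stands still between calls to the robot, and variables do not carry over. Pictures are saved under pics/ and viewed, about 8 in all and at most 12, crops included, and the job is handed in when it is done.

Besides the shell and the picture viewer there is one more tool, called after "Request:" as a command line: name --argument value ..., lists and objects as JSON in quotes. apply_moves: Moves the arm, as the interface text tells. Its arguments: {"type":"object","properties":{"commands":{"type":"array"},"squeeze":{"type":"number"}},"required":["commands"]}

```bash
mkdir -p pics
cat > h.py <<'E'
from plant import *
import numpy as np, cv2
def w(name,p):
    m=camera_model(name); return np.array(m["R"]).T@(np.array(p)-np.array(m["t"]))
def spots(cam,names,f=spot_point):
    for n in names:
        for r in f(n,cam)[:4]: print(cam,n,round(r["conf"],2),w(cam,r["point"]).round(4))
E
python3 - <<'E'
from h import *
ims=[]
for c in ["top","side"]:
    im,d=read_camera(c); cv2.imwrite(f"pics/{c}0.png",im)
    spots(c,["loose_vial_mid","clips_free_seat","seated_vial_a_mid"])
s=read_state();print(s["t"],s["tool_pos"],s["orientation"],s["force"])
E
```

```text
top loose_vial_mid 0.79 [ 0.4108 -0.3393  0.0073]
top clips_free_seat 0.56 [ 0.4447 -0.0732  0.0294]
top seated_vial_a_mid 0.81 [ 0.4427 -0.1492  0.03  ]
side loose_vial_mid 0.62 [ 0.4149 -0.3408  0.0076]
side loose_vial_mid 0.23 [ 0.4365 -0.1498  0.0319]
side clips_free_seat 0.46 [ 0.4466 -0.074   0.0324]
side seated_vial_a_mid 0.78 [ 0.4374 -0.1463  0.0339]
side seated_vial_a_mid 0.61 [ 0.4448 -0.0722  0.0333]
0.4 [0.24120755 0.54929587 0.21848153] [-6.45346671e-01 -3.07452854e+00  4.12685169e-04] [ 0.57398923 -0.85516268  0.00632845]
```

View pics/top0.png

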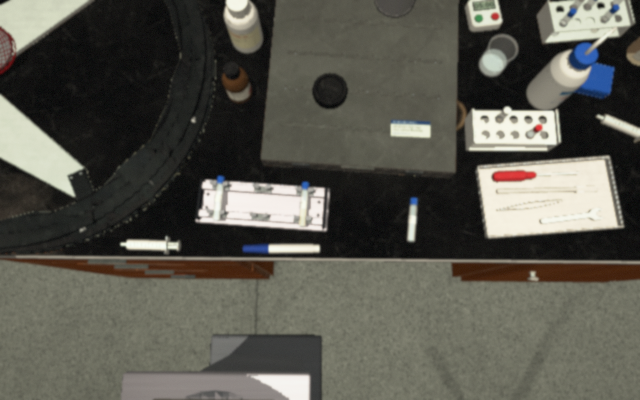

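View pics/side0.png

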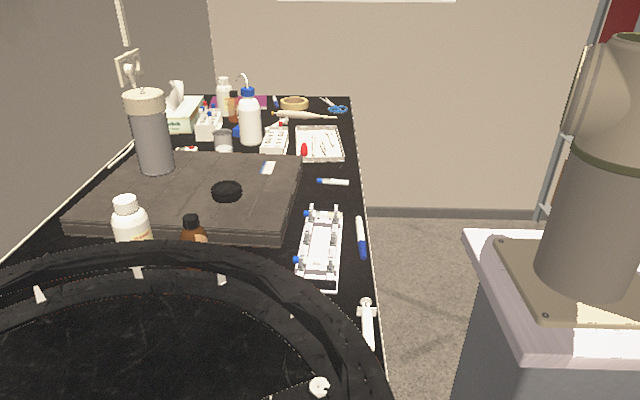

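The top view shows the rail at (262,205), with its middle pair empty and vials at (220,198) and (305,204). The loose vial is at (412,220), cap towards +x. The side view agrees. I'll travel above the vial.

Request:
apply_moves --commands '[3, -5, 0.5, 0, 0, 0.14, 9.3, 3, -5, 0.5, 0, 0, 0.14, 9.3, 3, -5, 0.5, 0, 0, 0.14, 9.3, 3, -5, 0, 0, 0, 0, 9.3, 3, -5, 0, 0, 0, 0, 9.3, 3, -5, 0, 0, 0, 0, 9.3, 2, -5.5, 0, 0, 0, 0, 9.3, 0, -6, 0, 0, 0, 0, 9.3]'

```text
t: 1.4
tool_pos: [0.4446, 0.1246, 0.2342]
orientation: [-0.044, 3.138, 0.001]
force: [-0.1, -0.6, 0.4]
opening: 0.0928
```

Request:
apply_moves --commands '[0, -6, 0, 0, 0, 0, 9.3, 0, -6, 0, 0, 0, 0, 9.3, 0, -6, 0, 0, 0, 0, 9.3, 0, -6, 0, 0, 0, 0, 9.3, 0, -6, 0, 0, 0, 0, 9.3, 0, -6, 0, 0, 0, 0, 9.3, 0, -6, 0, 0, 0, 0, 9.3, 0, 0, 0, 0, 0, 0, 9.3]'

```text
t: 2.4
tool_pos: [0.4419, -0.3133, 0.2359]
orientation: [-0.036, 3.132, -0.003]
force: [0.1, -0.2, 0.5]
opening: 0.0931
```

```bash
cat >> h.py <<'E'
def axis(cam,name,d,zc):
    m=camera_model(cam);K=np.array(m["intrinsics"]);R=np.array(m["R"]);t=np.array(m["t"])
    for r in cut_out(name,cam)[:2]:
        v,u=np.nonzero(r["mask"])
        ray=(np.linalg.inv(K)@np.stack([u,v,0*u+1.])).T@R   # world directions
        c=-R.T@t; P=c+ray*((zc-c[2])/ray[:,2])[:,None]   # on the axis plane
        (cx,cy),(a,b),an=cv2.minAreaRect((P[:,:2]*1e4).astype(np.float32))
        box=cv2.boxPoints(((cx,cy),(a,b),an)); e=[box[1]-box[0],box[2]-box[1]]; L=max(e,key=np.linalg.norm)
        L=L*np.sign(L[0])
        print(cam,name,round(r["conf"],2),"ctr",(cx/1e4).__round__(4),(cy/1e4).__round__(4),"size mm",round(a/10,1),round(b/10,1),"angle",np.arctan2(L[1],L[0]).round(3))
E
python3 - <<'E'
from h import *
im,d=read_camera("wrist"); cv2.imwrite("pics/w1.png",im)
axis("wrist","loose_vial_mid",d,0.008)
spots("wrist",["loose_vial_mid"])
s=read_state();print(s["t"],s["q"])
E
```

```text
wrist loose_vial_mid 0.59 ctr 0.4165 -0.3366 size mm 15.7 79.9 angle -0.125
wrist loose_vial_mid 0.72 [ 0.4166 -0.3313  0.011 ]
2.55 [-0.70872119 -0.04806963  1.63927283  0.00631169  1.54184627 -2.30691811]
```

View pics/w1.png

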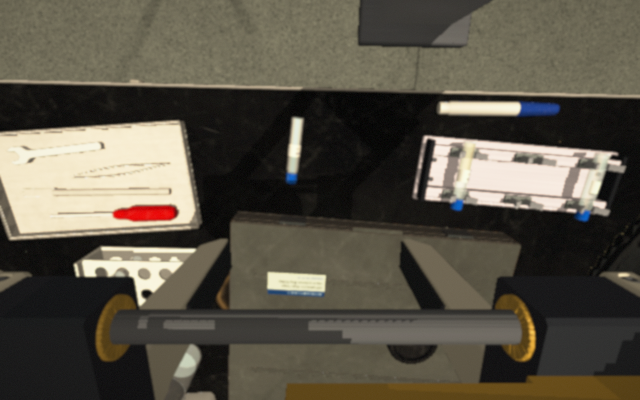

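The wrist view shows the loose vial at (295,150), cap towards +x, and the gap in the rail at (522,180). I'll align with the vial and go down most of the way.

Request:
apply_moves --commands '[-1.3, -1.2, -3, 0, 0, -0.075, 5, -1.3, -1.2, -3, 0, 0, -0.075, 5, 0, 0, -4, 0, 0, 0, 5, 0, 0, -3, 0, 0, 0, 5, 0, 0, 0, 0, 0, 0, 5]'

```text
t: 3.18
tool_pos: [0.4198, -0.3259, 0.1064]
orientation: [0.182, 3.121, -0.006]
force: [-0.7, 0.4, 0.6]
opening: 0.0516
```

Run:
```python
from h import *
im,d=read_camera("wrist"); cv2.imwrite("pics/w2.png",im)
axis("wrist","loose_vial_mid",d,0.008)
spots("wrist",["loose_vial_mid"])
s=read_state();print(s["t"],s["tool_pos"],s["orientation"])
```

```text
wrist loose_vial_mid 0.69 ctr 0.4182 -0.3397 size mm 14.0 80.9 angle -0.106
wrist loose_vial_mid 0.56 [ 0.4174 -0.3423  0.014 ]
3.325 [ 0.42181183 -0.32860004  0.11034743] [ 0.18273272  3.11564637 -0.01349004]
```

View pics/w2.png

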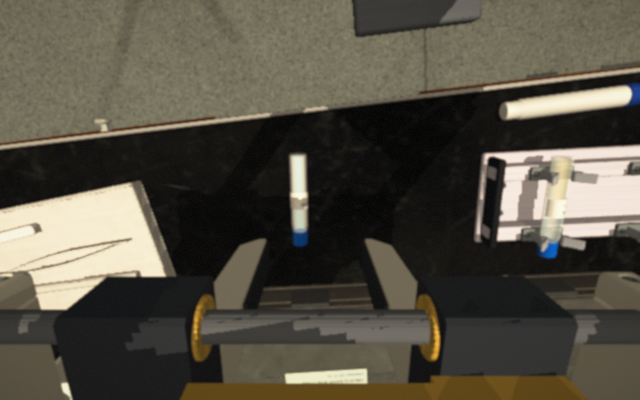

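The vial sits between the fingers and lines up with them: cap at (300,240), tail at (297,155).

Request:
apply_moves --commands '[-0.4, -1.1, -3, 0, 0, 0, 5, 0, 0, -3, 0, 0, 0, 5, 0, 0, -2, 0, 0, 0, 5, 0, 0, -0.5, 0, 0, 0, 5, 0, 0, 0, 0, 0, 0, 5]'

```text
t: 3.95
tool_pos: [0.4249, -0.3446, 0.0351]
orientation: [0.178, 3.102, -0.032]
force: [0.7, -0.7, -0.3]
opening: 0.0496
```

Request:
apply_moves --commands '[-0.6, 0.4, 0, 0.02, 0.035, 0, 5, 0, 0, 0, 0, 0, 0, 5]'

```text
t: 4.2
tool_pos: [0.4207, -0.342, 0.0387]
orientation: [0.179, 3.135, -0.009]
force: [0.1, 0.6, -0.2]
opening: 0.0502
```

Request:
apply_moves --commands '[-0.3, 0.2, -1.5, 0, 0, 0, 5, -0.1, 0, -1.3, 0, 0, 0, 5, 0, 0, 0, 0, 0, 0, 5, 0, 0, 0, 0, 0, 0, 5]'

```text
t: 4.7
tool_pos: [0.4168, -0.3402, 0.0093]
orientation: [0.179, 3.133, -0.011]
force: [0.4, -0.7, 0.4]
opening: 0.0499
```

Request:
apply_moves --commands '[0.1, 0, -0.6, 0, 0, 0, 5, 0, 0, 0, 0, 0, 0, 5, 0, 0, 0, 0, 0, 0, 5]'

```text
t: 5.08
tool_pos: [0.4181, -0.3404, 0.0032]
orientation: [0.179, 3.132, -0.012]
force: [0.1, 0.6, 1.0]
opening: 0.0498
```

Request:
apply_moves --commands '[0, 0, 0, 0, 0, 0, 0.5, 0, 0, 0, 0, 0, 0, 0.5, 0, 0, 0, 0, 0, 0, 0.5, 0, 0, 0, 0, 0, 0, 0.5, 0, 0, 0, 0, 0, 0, 0.5, 0, 0, 0, 0, 0, 0, 0.5]' --squeeze 25

```text
t: 5.82
tool_pos: [0.4184, -0.3407, 0.0037]
orientation: [0.179, 3.132, -0.012]
force: [-0.5, -0.9, -0.0]
opening: 0.0132
```

Request:
apply_moves --commands '[0, 0, 4, 0, 0, 0, 0.5, 0, 0, 5, 0, 0, 0, 0.5, 0, 2, 4, 0, 0, 0, 0.5, 0.5, 5, 1, 0, 0, 0.05, 0.5, 0.5, 5, 0, 0, 0, 0.05, 0.5, 0.5, 5, 0, 0, 0, 0, 0.5, 0.5, 4, 0, 0, 0, 0, 0.5, 0, 0, 0, 0, 0, 0, 0.5]'

```text
t: 6.82
tool_pos: [0.4377, -0.1244, 0.1487]
orientation: [0.02, 3.134, -0.012]
force: [0.1, -0.1, -0.0]
opening: 0.013
```

Run:
```python
from h import *
im,d=read_camera("wrist"); cv2.imwrite("pics/w3.png",im)
axis("wrist","seated_vial_a_mid",d,0.034)
spots("wrist",["loose_vial_mid","clips_free_seat","seated_vial_a_mid"])
axis("wrist","loose_vial_mid",d,0.145)
s=read_state();print(s["t"],s["tool_pos"],s["orientation"],s["opening"])
```

```text
wrist seated_vial_a_mid 0.73 ctr 0.4363 -0.1456 size mm 13.9 80.2 angle -0.064
wrist loose_vial_mid 0.95 [ 0.433  -0.1273  0.1549]
wrist seated_vial_a_mid 0.58 [ 0.4373 -0.1461  0.0327]
wrist loose_vial_mid 0.78 ctr 0.4347 -0.1267 size mm 15.1 77.2 angle -0.026
7.125 [ 0.43733807 -0.12761794  0.14854291] [ 0.02829869  3.13427718 -0.01252756] 0.013025725317184938
```

View pics/w3.png

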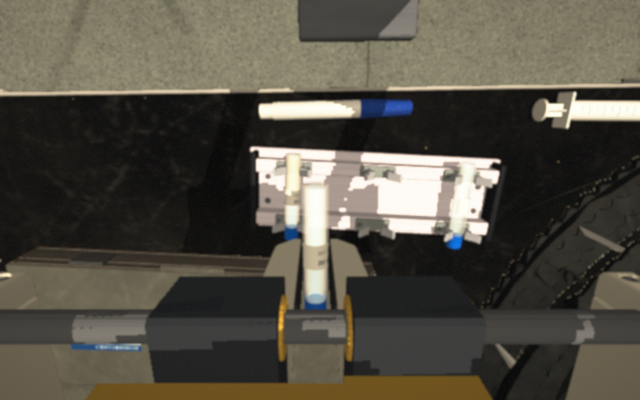

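The vial is held at (315,245), between the jaws. The rail gap is at (377,200), seated vial a at (292,195) and b at (463,207). I'll move above the gap and take one more look.

Request:
apply_moves --commands '[0.4, 3, 0, 0, 0, -0.04, 0.5, 0.4, 2.6, -1, 0, 0, 0, 0.5, 0, 0, -0.5, 0, 0, 0, 0.5, 0, 0, 0, 0, 0, 0, 0.5, 0, 0, 0, 0, 0, 0, 0.5]'

```text
t: 7.75
tool_pos: [0.4454, -0.0756, 0.1333]
orientation: [0.105, 3.133, -0.015]
force: [-0.3, 0.2, 0.4]
opening: 0.0134
```

Run:
```python
from h import *
im,d=read_camera("wrist"); cv2.imwrite("pics/w4.png",im)
axis("wrist","seated_vial_a_mid",d,0.034)
spots("wrist",["loose_vial_mid","clips_free_seat","seated_vial_a_mid"])
s=read_state();z=s["tool_pos"][2]
axis("wrist","loose_vial_mid",d,z+.0035)
print(s["t"],s["tool_pos"],s["orientation"],s["opening"])
# pitch of the held vial from depth
m=camera_model("wrist");K=np.array(m["intrinsics"]);R=np.array(m["R"]);t=np.array(m["t"])
M=cv2.erode(cut_out("loose_vial_mid","wrist")[0]["mask"].astype(np.uint8),np.ones((5,5)))
v,u=np.nonzero((M>0)&(d>0)); P=(np.linalg.inv(K)@np.stack([u,v,0*u+1.])*d[v,u]).T@R-R.T@t
P=P[abs(P[:,2]-z)<.04]
for lo in np.arange(P[:,0].min(),P[:,0].max(),.01):
    k=(P[:,0]>=lo)&(P[:,0]<lo+.01); print(lo.round(3),k.sum(),np.percentile(P[k,2],90).round(4), P[k,1].mean().round(4))
```

```text
wrist seated_vial_a_mid 0.95 ctr 0.4365 -0.1439 size mm 15.1 81.0 angle -0.055
wrist loose_vial_mid 0.69 [ 0.4444 -0.074   0.1395]
wrist seated_vial_a_mid 0.9 [ 0.4326 -0.1384  0.0364]
wrist loose_vial_mid 0.96 ctr 0.4399 -0.0738 size mm 14.6 74.6 angle -0.054
8.0 [ 0.44546545 -0.07506532  0.13328556] [ 0.10386797  3.13301747 -0.01440936] 0.013236396022882426
0.403 486 0.1435 -0.0718
0.413 433 0.1436 -0.0724
0.423 411 0.1436 -0.0727
0.433 366 0.1437 -0.0735
0.443 333 0.1437 -0.0741
0.453 332 0.1436 -0.0744
0.463 246 0.1432 -0.0755
```

View pics/w4.png

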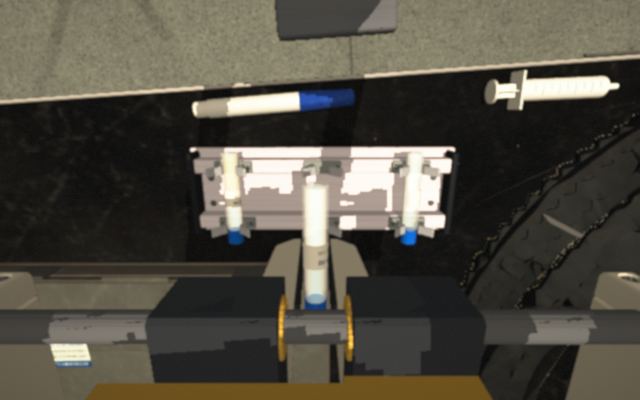

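The held vial is level (top at 0.1435 along its length) and parallel to the rail. Seated a is at about (233,198) and b at about (411,198); I'll take the gap's middle from those.

Run:
```python
from h import *
m=camera_model("wrist");K=np.array(m["intrinsics"]);R=np.array(m["R"]);c=-R.T@np.array(m["t"])
im=cv2.imread("pics/w4.png")
def g(u,v,z):
    r=R.T@np.linalg.inv(K)@[u,v,1]; return (c+r*(z-c[2])/r[2]).round(4)
hsv=cv2.cvtColor(im,cv2.COLOR_BGR2HSV)
b=((hsv[...,0]>100)&(hsv[...,0]<130)&(hsv[...,1]>150)&(hsv[...,2]>80)).astype(np.uint8);b[:220]=0;b[260:]=0
for x in cv2.connectedComponentsWithStats(b)[3][1:]: print("cap",x.round(1),g(*x,.033))
for u,v in [(231,152),(236,244),(415,152),(408,244)]: print((u,v),g(u,v,.033))
read_camera("top")
axis("top","seated_vial_a_mid",0,.034); spots("top",["clips_free_seat","seated_vial_a_mid"])
```

```text
cap [409.1 238. ] [0.4821 0.0047 0.033 ]
cap [235.  237.7] [ 0.4722 -0.1467  0.033 ]
(231, 152) [ 0.3979 -0.1398  0.033 ]
(236, 244) [ 0.4782 -0.1466  0.033 ]
(415, 152) [0.4076 0.0082 0.033 ]
(408, 244) [0.4877 0.0038 0.033 ]
top seated_vial_a_mid 0.72 ctr 0.4204 -0.1458 size mm 40.7 14.0 angle 0.01
top clips_free_seat 0.51 [ 0.4442 -0.0735  0.0298]
top seated_vial_a_mid 0.57 [ 0.4372 -0.1478  0.0275]
```

Request:
apply_moves --commands '[0.3, 0.4, -2, 0, 0, 0, 0.5, 0, 0, -2, 0, 0, 0, 0.5, 0, 0, -2, 0, 0, 0, 0.5, 0, 0, -0.8, 0, 0, 0, 0.5, 0, 0, 0, 0, 0, 0, 0.5, 0, 0, 0, 0, 0, 0, 0.5]'

```text
t: 9.05
tool_pos: [0.4498, -0.0706, 0.0652]
orientation: [0.102, 3.13, -0.015]
force: [-0.3, -0.4, -0.7]
opening: 0.0131
```

Run:
```python
from h import *
im,d=read_camera("wrist"); cv2.imwrite("pics/w5.png",im)
s=read_state();print(s["t"],s["tool_pos"],s["orientation"],s["force"])
m=camera_model("wrist");K=np.array(m["intrinsics"]);R=np.array(m["R"]);c=-R.T@np.array(m["t"])
```

```text
9.1 [ 0.44981809 -0.07063028  0.06522214] [ 0.10161664  3.1301857  -0.01554391] [-0.20830119 -0.39838491 -0.03114571]
```

View pics/w5.png

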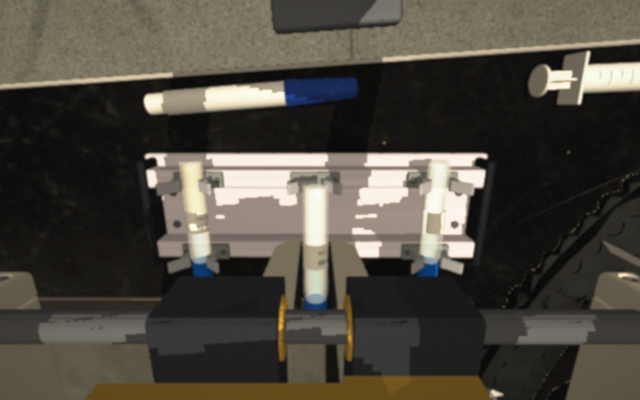

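The held vial (column 315) is centred between the clip fingers, which span columns 290–340. Now down to contact.

Request:
apply_moves --commands '[-0.1, 0, -1, 0, 0, 0, 0.5, 0, 0, -0.9, 0, 0, 0, 0.5, 0, 0, 0, 0, 0, 0, 0.5, 0, 0, 0, 0, 0, 0, 0.5]'

```text
t: 9.6
tool_pos: [0.4494, -0.0708, 0.0458]
orientation: [0.102, 3.129, -0.016]
force: [-0.7, -0.7, -1.4]
opening: 0.0133
```

Request:
apply_moves --commands '[0, 0, -0.4, 0, 0, 0, 0.5, 0, 0, -0.4, 0, 0, 0, 0.5, 0, 0, 0, 0, 0, 0, 0.5]'

```text
t: 9.98
tool_pos: [0.4509, -0.0714, 0.0392]
orientation: [0.102, 3.126, -0.018]
force: [-1.2, 0.7, 0.7]
opening: 0.0134
```

Request:
apply_moves --commands '[-0.2, 0, -0.3, 0, 0, 0, 0.5, 0, 0, -0.3, 0, 0, 0, 0.5, 0, 0, -0.3, 0, 0, 0, 0.5, 0, 0, 0, 0, 0, 0, 0.5]'

```text
t: 10.48
tool_pos: [0.4514, -0.0718, 0.0319]
orientation: [0.101, 3.121, -0.019]
force: [1.4, 0.1, -2.6]
opening: 0.013
```

Request:
apply_moves --commands '[0, 0, -0.3, 0, 0, 0, 0.5, 0, 0, 0, 0, 0, 0, 0.5, 0, 0, 0, 0, 0, 0, 0.5]'

```text
t: 10.85
tool_pos: [0.4515, -0.0717, 0.0296]
orientation: [0.101, 3.121, -0.018]
force: [-1.0, 1.1, 2.2]
opening: 0.013
```

```bash
cat >> h.py <<'E'
def prof(name="loose_vial_mid",zr=(.02,.08)):
    im,d=read_camera("wrist")
    m=camera_model("wrist");K=np.array(m["intrinsics"]);R=np.array(m["R"]);t=np.array(m["t"])
    for r in cut_out(name,"wrist")[:3]:
        M=cv2.erode(r["mask"].astype(np.uint8),np.ones((3,3)))
        v,u=np.nonzero((M>0)&(d>0)); P=(np.linalg.inv(K)@np.stack([u,v,0*u+1.])*d[v,u]).T@R-R.T@t
        P=P[(P[:,2]>zr[0])&(P[:,2]<zr[1])]
        print(name,r["conf"],len(P))
        for lo in np.arange(P[:,0].min(),P[:,0].max(),.01):
            k=(P[:,0]>=lo)&(P[:,0]<lo+.01); print(lo.round(3),k.sum(),np.percentile(P[k,2],90).round(4), P[k,1].mean().round(4))
    return im
E
python3 - <<'E'
from h import *
im=prof();prof("seated_vial_a_mid"); cv2.imwrite("pics/w6.png",im)
s=read_state();print(s["t"],s["tool_pos"],s["orientation"],s["force"])
E
```

```text
loose_vial_mid 0.92 2811
0.409 523 0.0398 -0.0682
0.419 457 0.0399 -0.069
0.429 458 0.0399 -0.0697
0.439 398 0.0401 -0.0699
0.449 376 0.0399 -0.0709
0.459 318 0.0399 -0.0715
0.469 276 0.0396 -0.072
0.479 5 0.0371 -0.0715
seated_vial_a_mid 0.91 2632
0.397 584 0.0397 -0.1403
0.407 338 0.04 -0.1426
0.417 458 0.0398 -0.1417
0.427 476 0.0398 -0.1419
0.437 435 0.0399 -0.1424
0.447 334 0.0398 -0.1434
0.457 7 0.0393 -0.1489
11.05 [ 0.45153578 -0.07171329  0.02956357] [ 0.10133034  3.12079084 -0.01837612] [-1.6691404   0.85478389  4.67189089]
```

View pics/w6.png

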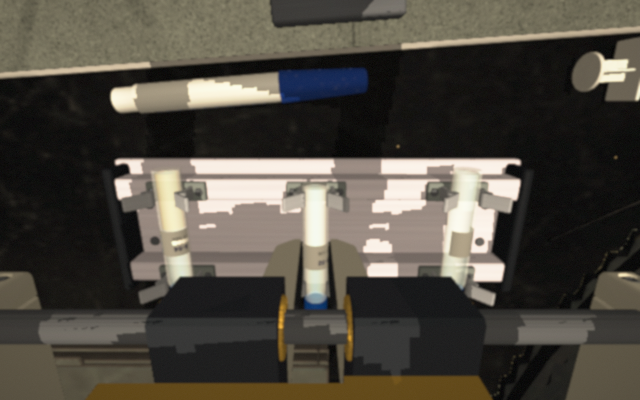

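The vial is seated: its top is at 0.040, the same as vial a, and level. It sits about 7 mm too far towards +x (tail row 186 against 170 for its neighbours), so I'll slide it back while it's gripped.

Request:
apply_moves --commands '[-0.5, 0, 0, 0, 0, 0, 0.5, 0, 0, 0, 0, 0, 0, 0.5, -0.3, 0, 0, 0, 0, 0, 0.5, 0, 0, 0, 0, 0, 0, 0.5]'

```text
t: 11.55
tool_pos: [0.4436, -0.0714, 0.0296]
orientation: [0.101, 3.119, -0.018]
force: [-0.3, 0.8, 4.1]
opening: 0.013
```

Request:
apply_moves --commands '[0, 0, 0, 0, 0, 0, 3, 0, 0, 0, 0, 0, 0, 3, 0, 0, 0, 0, 0, 0, 3, 0, 0, 2, 0, 0, 0, 3, 0, 0, 4, 0, 0, 0, 3, 0, 0, 4, 0, 0, 0, 3, 0, 0, 0, 0, 0, 0, 3]'

```text
t: 12.42
tool_pos: [0.4401, -0.0714, 0.1298]
orientation: [0.102, 3.126, -0.018]
force: [-0.7, -0.2, -0.1]
opening: 0.0299
```

Run:
```python
from h import *
im=prof();prof("seated_vial_a_mid"); cv2.imwrite("pics/w7.png",im)
axis("wrist","loose_vial_mid",0,.034)
axis("wrist","seated_vial_a_mid",0,.034)
s=read_state();print(s["t"],s["tool_pos"],s["orientation"],s["force"],s["opening"])
```

```text
loose_vial_mid 0.94 1190
0.4 195 0.0381 -0.0672
0.41 140 0.0381 -0.0675
0.42 176 0.0382 -0.0686
0.43 182 0.0381 -0.0693
0.44 156 0.0379 -0.07
0.45 146 0.0381 -0.0705
0.46 111 0.0375 -0.0709
0.47 84 0.0374 -0.0717
wrist loose_vial_mid 0.59 ctr 0.4397 -0.0697 size mm 13.6 80.8 angle -0.07
12.725 [ 0.43675925 -0.07042574  0.12481788] [ 0.10195485  3.13468516 -0.014205  ] [ 0.72671264  0.00449056 -0.04233102] 0.029694031357158816
```

View pics/w7.png

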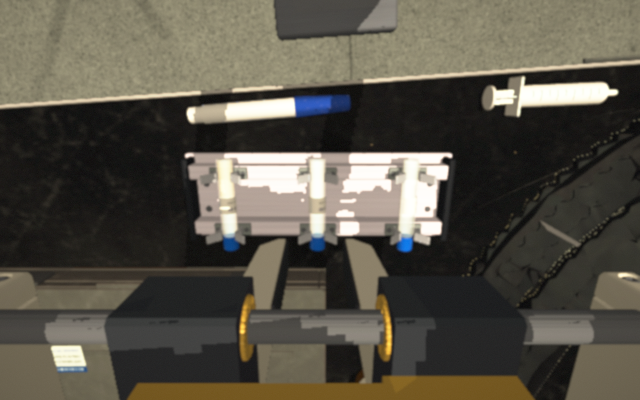

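All three vials are level and lined up: caps at rows 242–243, columns 231, 317 and 405. The gripper is clear, so I'm handing in.

```bash
python3 -c "
from plant import *
print(close_job())"
```

```text
the job is handed in; nothing more can be done
None
```

I picked up the loose vial, pressed it into the empty middle clip pair and slid it about 8 mm lengthwise to line up with its neighbours. I then let go, moved clear and handed the job in at about 12.7 s. The hand-in gives no verdict.

**Height and tilt:** while still gripped, the vial's top measured the same as vial a's (about 0.040 m). After release it was level to about 1 mm, with its axis at -0.07 rad, matching the rail's line (about -0.06).

**Position:** in the last picture all three vials line up, with their caps in the same row and even spacing. The gripper was about 9 cm clear.

**Checks that failed or disagreed:**
- The last look did not detect vial a, so I judged both neighbours from the picture only; they looked unmoved.
- Estimates of the seat's position along the rail differed by up to 5 mm between cameras.
- The final height reading was about 2 mm lower than the gripped one, with no neighbour reading to compare it against.

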